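Clamp the breaker: start the wing nut on the fixture stud and run it down

ROBOT

A 6-joint arm with a two-finger parallel gripper is mounted at the origin on the work surface. World frame = base frame: x ahead of the robot, y to its left, z up, the work surface at z = 0. Lengths are in m, angles in rad, forces in N, time in s.
With the tool pointing down it reaches from about 0.375 to 0.975 m from the base axis. Payload 3.8 kg.
Tool frame: the origin (TCP) lies at the very end of the fingers, on their centre line; the grasp point (between the pads) lies behind it (bot.pinch_z is the z of the grasp point in the tool frame, in m); z points along the fingers, y is the line along which they close (so a half turn about z gives the same grasp; the last joint's range is limited). The gripper opens to 85 mm and grips with 20 to 120 N. Pads are 22 mm wide; open, the fingers measure 114 mm over their backs; the gripper's body (76 mm by 85 mm) begins 54 mm behind the grasp point. The pads swing forward as they close: fully open they stand 13 mm farther back than shut.
Start: joints at [1.293, 0.264, 1.604, -0, 1.274, -0.037], TCP at [0.161, 0.656, 0.231] pointing down, gripper open.
Joint ranges: [-2.63, 2.63], [-0.94, 2.18], [0.31, 2.57], [-1.31, 4.45], [0, 2.66], [-2.55, 2.55]. Speed limits (rad/s): [2.57, 2.57, 3.14, 3.14, 3.14, 3.14].

INTERFACE

Orientations are given as [roll, pitch, yaw] about the fixed x, y, z axes, in that order (R = Rz(yaw) Ry(pitch) Rx(roll)).
In Python, from plant import bot gives the robot as it stands. The module is installed in compiled form; this text tells all that it offers.
- The arm moves only by the tool servo_tool, never from a script. Its argument "rows" is a list of rows, each a list of 3 entries, a list of its own where there are three numbers: the shift along the tool's x, y, z in cm, then the turn, a rotation vector about the tool's x, y, z in rad, then the finger opening in cm, from 0 to 8.54. In form: [[[dx, dy, dz], [rx, ry, rz], claw], ...]. A call has 1 to 8 rows; each row shifts and turns the commanded pose from where the row before left it, along the tool's axes as they then stand; what a row does not reach is not made up. A row lasts 1/10 s, in which the tool goes at most 50 mm and 8.59 degrees, less where a joint would pass 70% of its speed; a pose out of reach is approached as far as the arm can. A call is refused whole if a number of a shift passes 5 or a number of a turn 0.15, either way. A call with a gripper value outside its range is refused whole. The fingers move at their own pace and stop on an object; the grip force is fixed at half the most. Time passes only in rows, so rows that do not move let the fingers close. It gives the time, the measured TCP pose, the force, the opening and the grip force at its end, in the units of the state.
- bot.get_obs(): the state, without advancing time (a new reading comes with each control period).
- bot.read_camera(name): name is "scene" or "top" or "wrist"; returns a dict with "frame" (480x640x3 uint8, blue, green, red), "intrinsics" (3x3 intrinsics, pixels), "extrinsics" (4x4, takes a point from camera to world coordinates); the wrist camera has in their place "tool_from_camera" (4x4, takes a point from camera to tool coordinates, whose origin is the TCP and whose axes are the flange's). Camera axes: x right, y up, looking along -z (the intrinsics and any distortion apply to the point x, -y, -z); pixel columns grow to the right and rows downward; lengths in m; the calibration is good to about 2 mm. A picture is of the moment at which its call begins: read the wrist's pose just before it. There is no depth.
- bot.hand_in(): hands the job in; it is judged then, once.
The state is a dict: "clock": time; "joints": joint angles; "qvel": joint speeds; "joint_torque": joint torques, N m; "tool_pos": TCP position; "tool_rot": TCP orientation; "contact_force": force on the tool from outside, world axes, zero at the start; "ft_torque": the same for the moment, N m; "finger_gap": finger opening in m; "grip_force": force on a finger pad.
Only numpy, scipy, OpenCV 4.12 (cv2) and the standard library are available. Lean on these libraries where they do the work, as an engineer would, in place of code of your own. Each camera call takes 0.05 s, during which the arm holds its last target. There are 200 camera calls.

TASK

Clamp the circuit breaker in the assembly fixture: take the big cast wing nut from the blue parts tray, set it squarely on the end of the upright stud, turn it backward (anticlockwise from above) until you feel the thread start drop, then run it on forward (clockwise) until the strap bears firmly on the breaker. Do not force the thread or overtighten it, let go of the nut when it is tight, and leave the breaker in its nest, and the screwdriver and the other parts in the tray where they are.

Things in the scene. Friction and masses are not known exactly. Their poses are not given: they have to be found in the camera images.
- nut: the big dark cast wing cap nut to run on, upright in the tray, about 250 g: hub 32 mm high, flange 43 mm wide, grip bar on top (54 mm over all). Open below: bore 28 mm wide, 28 deep, chamfered mouth 34 mm wide; inside, 7 mm up, two thread lugs facing each other, at an unmarked angle to the bar. Origin: centre of the underside, z up the bore's axis, x along the bar.
- nut_bar (a point): centre of the nut's grip bar (the two wings in line), 43 mm above the nut's underside: an upright bar 12 mm thick, 64 mm long (flat faces 50 mm long) and 22 mm high, standing on the hub's flat top. x along the bar, y across its thickness, z up.
- stud: the fixture's upright steel stud, fixed: coarse right-hand two-start thread 26 mm across, 16 mm of travel per turn (clockwise from above = down), 8 mm from ridge to ridge; the nut has about 1 mm play sideways and 1.6 mm up and down. Where round the stud its thread begins differs each time and is not marked (the x axis is the fixture's). Origin on its axis at the top of the fixture plate, z up.
- stud_end (a point): the flat-cut top of the stud's thread, on its axis, 66 mm above the stud's origin; the bare 18 mm core goes on 4 mm higher as a cone. Not started, the nut's underside rests 5.5 to 13.5 mm below this point; turned backward it rides up to 5.5 mm below, then drops about 7 mm at a thread start (one every half turn). From the drop to tight is about 0.6 turn.
- fixture: the fixture's dark steel plate, 250 x 126 x 18 mm, fixed to the bench. Origin at the centre of its underside; the stud stands at x = +35 mm, y = 0 of this frame, the strap lies along x, the breaker's nest is centred on x = -66 mm.
- strap_top (a point): point on the stud's axis at the height of the strap's upper face. The strap is a slotted steel bar 172 mm long, 59 mm wide and 12 mm thick round the stud, held up by a spring; raised, its upper face is 67 mm above the bench, 49 mm above the stud's origin. The nut's flange bears on it.
- strap (a joint): how far the strap is pressed down (m): 0 raised, 0.005 when its rubber-tipped nose meets the breaker. The spring pushes up with about 1.5 N raised and 4.5 N at 0.005. From there the nut tightens within about 0.3 rad: properly tight, it resists the hand with 0.3 to 0.4 N m; twice that is too much. Running free, it takes under 0.1 N m.
- breaker: the white circuit breaker lying loose on its side in the nest, 74 x 84 x 27 mm, 160 g. Origin at the centre of the underside of its 60 x 84 mm main block.
- tray: the shallow blue parts tray, 190 x 150 mm, 26 mm high, walls and floor 4 mm, fixed. Origin at the centre of its underside.
- small_wing_nut: a small bright steel wing nut in the tray, 35 mm across, 22 mm high; not for this stud; leave it.
- cam_wheel: a grey plastic wheel in the tray, 30 mm across, 16 mm high; leave it.
- terminal_cage: a copper terminal cage in the tray, 14 x 18 x 16 mm; leave it.
- screwdriver: a screwdriver lying on the bench between the tray and the fixture, about 200 mm long; leave it.
Things that resemble listed ones, but are neither listed nor needed, are in the scene too. Leave any orange or yellow look-alike of the nut alone.

How it is judged:
On the way, in this order (a step that is already met when the one before it is completed fails the run):
1. the nut bears squarely on the stud's thread, turned backward until it has ridden up to the very top, on the brink of the thread start (z of nut in the frame of stud between 0.059 and 0.0616 m and horizontal distance between nut and stud below 0.003 m and angle between nut's own z axis and vertical below 0.12 rad and contact force between nut and stud above 0.8 N and linear speed of nut below 0.008 m/s), for 0.02 s.
2. the nut has dropped onto the thread start, still square (z of nut in the frame of stud below 0.0555 m and horizontal distance between nut and stud below 0.003 m and angle between nut's own z axis and vertical below 0.12 rad), for 0.05 s.
At the end, for the whole second after the job is handed in: The nut is threaded on the stud, square (within about 4.5 degrees) and at rest, and holds the strap down on the breaker (strap pressed at least 4.5 mm, the nut bearing on it with more than 8 N); the breaker lies in its nest within 5 mm of where it was (value of joint strap above 0.0045 m and contact force between nut and fixture above 8 N and horizontal distance between nut and stud below 0.003 m and angle between nut's own z axis and vertical below 0.08 rad and linear speed of nut below 0.01 m/s and distance of breaker from where it was at the start of the episode below 0.005 m); the robot touches nothing.
It fails at once if the thread is forced (more than 70 N between nut and stud) (contact force between nut and stud above 70 N).
It fails at once if the strap is overtightened (the nut bears on it with more than 60 N) (contact force between nut and fixture above 60 N).
It fails at once if the screwdriver or another part in the tray is moved by more than 30 mm (distance of any of small_wing_nut, cam_wheel, terminal_cage, screwdriver from where it was at the start of the episode above 0.03 m).
It also fails if it takes over 72 s, if anything falls off the work surface, if the arm or the gripper's body presses on something with over 40 N, if the wrist force passes 120 N, or if a joint passes its speed limit or range.

## Working session

There is one attempt and no reset: what is moved stays moved. The work goes in short steps, Python scripts to look and compute and a tool call to move; the robot and the scene stay as the last step left them, time stands still between calls to the robot, and variables do not carry over. Pictures are saved under pics/ and viewed, at most 10 in all, crops included, and the job is handed in when it is done.

Besides the shell and the picture viewer there is one more tool, called as a command line: name --argument value ..., lists and objects as JSON in quotes. servo_tool: Moves the arm, as the interface text tells. Its arguments: {"type":"object","properties":{"rows":{"type":"array"}},"required":["rows"]}

```bash
mkdir -p pics; cat > h.py <<'E'
import numpy as np, cv2
from plant import bot
from scipy.spatial.transform import Rotation as R
def cam(n):
    o=bot.get_obs(); c=bot.read_camera(n); K=np.array(c["intrinsics"])
    if n=="wrist":
        T=np.eye(4);T[:3,:3]=R.from_euler("xyz",o["tool_rot"]).as_matrix();T[:3,3]=o["tool_pos"]
        E=T@np.array(c["tool_from_camera"])
    else: E=np.array(c["extrinsics"])
    return c["frame"].copy(),K,E,c
def ray(K,E,u,v):
    d=np.linalg.inv(K)@[u,v,1]; d=E[:3,:3]@(d*[1,-1,-1]); return E[:3,3],d/np.linalg.norm(d)
def plane(K,E,u,v,z):
    o,d=ray(K,E,u,v); return o+d*(z-o[2])/d[2]
def cross(r1,r2):
    A=np.stack([r1[1],-r2[1]],1); t=np.linalg.lstsq(A,r2[0]-r1[0],rcond=None)[0]
    p,q=r1[0]+t[0]*r1[1],r2[0]+t[1]*r2[1]; return (p+q)/2,np.linalg.norm(p-q)
def proj(K,E,p):
    q=np.linalg.inv(E)@[*p,1]; q=K@(q[:3]*[1,-1,-1]); return q[:2]/q[2]
E
python3 - <<'E'
from h import *
print(bot.pinch_z); print({k:np.round(v,3) for k,v in bot.get_obs().items()})
ims=[]
for n in("scene","top"):
    f,K,E,c=cam(n); cv2.imwrite(f"pics/{n}0.png",f); np.savez(n+"0.npz",f=f,K=K,E=E); print(n,c.keys(),K.round(1).tolist(),E.round(3).tolist())
f,K,E,c=cam("wrist");cv2.imwrite("pics/w0.png",f);print(np.round(c["tool_from_camera"],3).tolist(),K.round(1).tolist(),[ (k,c[k]) for k in c if k not in("frame",)and 'dist' in k])
E
```

```text
-0.0187
{'clock': np.float64(0.0), 'joints': array([ 1.293,  0.265,  1.605,  0.   ,  1.274, -0.037]), 'qvel': array([-0.   , -0.002,  0.001,  0.003,  0.002,  0.002]), 'joint_torque': array([-1.0000e-03, -5.1512e+01, -3.6731e+01, -0.0000e+00,  1.3000e-02,
       -0.0000e+00]), 'tool_pos': array([0.161, 0.655, 0.23 ]), 'tool_rot': array([-3.139, -0.   ,  2.901]), 'contact_force': array([-0.466,  0.388, -0.231]), 'ft_torque': array([ 0.037,  0.016, -0.015]), 'grip_force': np.float64(0.0), 'finger_gap': np.float64(0.086)}
scene dict_keys(['frame', 'intrinsics', 'extrinsics']) [[469.3, 0.0, 322.2], [0.0, 469.3, 244.4], [0.0, 0.0, 1.0]] [[0.653, -0.58, 0.486, 0.864], [0.757, 0.503, -0.417, -0.383], [-0.002, 0.641, 0.768, 0.683], [0.0, 0.0, 0.0, 1.0]]
top dict_keys(['frame', 'intrinsics', 'extrinsics']) [[456.9, 0.0, 317.5], [0.0, 456.9, 237.2], [0.0, 0.0, 1.0]] [[0.018, 0.994, -0.106, 0.398], [-1.0, 0.017, -0.01, -0.073], [-0.008, 0.106, 0.994, 0.958], [0.0, 0.0, 0.0, 1.0]]
[[0.001, 0.95, 0.312, 0.081], [1.0, -0.001, 0.001, -0.0], [0.001, 0.312, -0.95, -0.144], [0.0, 0.0, 0.0, 1.0]] [[408.6, 0.0, 316.5], [0.0, 408.6, 239.3], [0.0, 0.0, 1.0]] []
```

View pics/scene0.png

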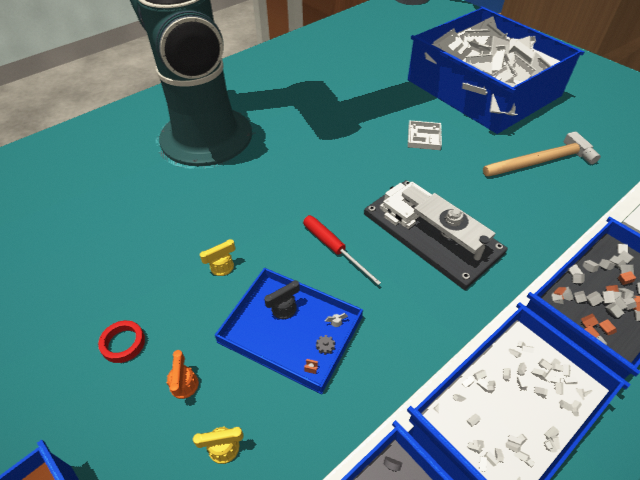

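View pics/top0.png

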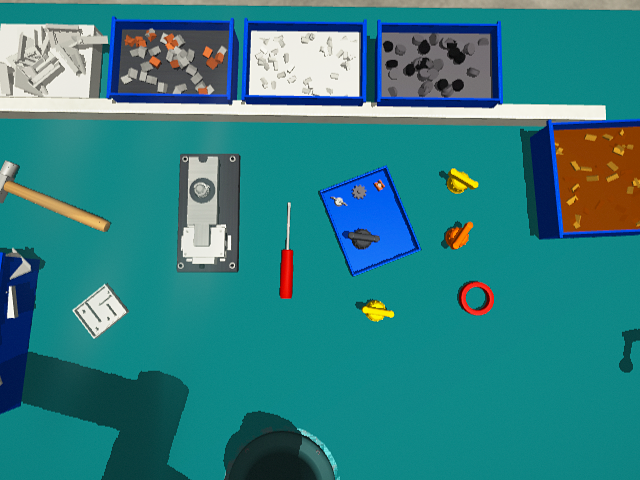

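The only dark candidate is the nut in the blue tray: top (362,238), scene (283,297). The yellow ones at top (462,181) and (378,311) and the orange one at (459,235) are look-alikes outside the tray, so I'm leaving them alone. The stud is at top (202,187), scene (454,214). Next I'll check with enlarged crops.

```bash
python3 - <<'E'
from h import *
s=np.load("scene0.npz");t=np.load("top0.npz")
a=cv2.resize(t["f"][205:265,325:405],None,fx=5,fy=5,interpolation=2)
b=cv2.resize(s["f"][270:330,250:330],None,fx=5,fy=5,interpolation=2)
c=cv2.resize(t["f"][155:215,165:245],None,fx=5,fy=5,interpolation=2)
d=cv2.resize(s["f"][185:245,415:495],None,fx=5,fy=5,interpolation=2)
cv2.imwrite("pics/crop.png",np.vstack([np.hstack([a,b]),np.hstack([c,d])]))
E
```

```text
(no output)
```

View pics/crop.png

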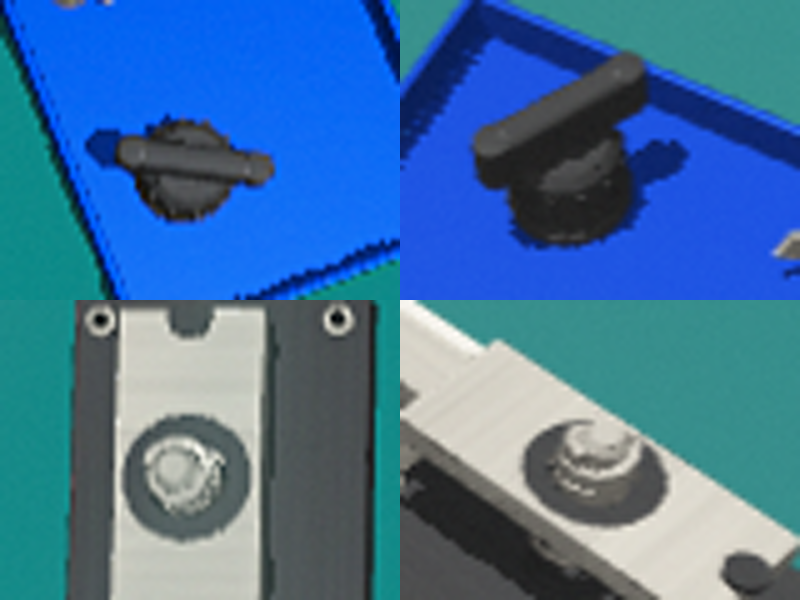

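The crops show the dark wing nut upright in the tray: its bar's top face is centred at top (364,236.4), scene (281.8,290.6). The stud's core end is at top (200,188.2), scene (455,212). Now I'll triangulate both.

```bash
python3 - <<'E'
from h import *
s=np.load("scene0.npz");t=np.load("top0.npz")
def tri(a,b): return cross(ray(t["K"],t["E"],*a),ray(s["K"],s["E"],*b))
print("bar",tri((364,236.4),(281.8,290.6)))
print("stud",tri((200,188.2),(455,212)))
p=[plane(t["K"],t["E"],*q,.058) for q in((351,235),(377,237.4))];d=p[1]-p[0];print(p,np.linalg.norm(d),np.arctan2(d[1],d[0]))
p=[plane(s["K"],s["E"],250+u/5,270+v/5,.058) for u,v in((88,138),(230,68))];d=p[1]-p[0];print(p,np.linalg.norm(d),np.arctan2(d[1],d[0]))
p=[plane(t["K"],t["E"],165+u/5,155+v/5,.018) for u,v in((100,20),(338,19))];d=p[1]-p[0];print(p,np.arctan2(d[1],d[0]))
E
```

```text
bar (array([ 0.49761666, -0.15545251,  0.0564979 ]), np.float64(0.002304571731156684))
stud (array([0.5827545 , 0.16608363, 0.08599127]), np.float64(0.0004224092042079874))
[array([ 0.49916607, -0.13052388,  0.058     ]), array([ 0.49527519, -0.18200124,  0.058     ])] 0.05162418758218153 -1.6462371756564265
[array([ 0.49499621, -0.18022291,  0.058     ]), array([ 0.50337722, -0.12928361,  0.058     ])] 0.051624156084983365 1.4077279369485012
[array([0.65919847, 0.21919952, 0.018     ]), array([0.66122651, 0.11846522, 0.018     ])] -1.550666498283232
```

The measurements agree with the text. Bar top is at z 0.0565 (0.058 expected), stud core end at 0.086 (0.088 expected), and both are within reach. I'll set out now: turn toward the bar's direction, then go above the nut.

servo_tool --rows '[[[0,0,0],[0,0,0.145],8.5],[[0,0,0],[0,0,0.145],8.5],[[0,0,0],[0,0,0.145],8.5],[[0,0,0],[0,0,0.145],8.5],[[0,0,0],[0,0,0.145],8.5],[[0,0,0],[0,0,0.145],8.5],[[0,0,0],[0,0,0.145],8.5],[[0,0,0],[0,0,0.145],8.5]]'

```text
clock: 0.95
tool_pos: [0.1609, 0.6552, 0.2307]
tool_rot: [-3.141, 0.001, 1.735]
contact_force: [-1.0, 0.7, 0.1]
finger_gap: 0.0846
grip_force: 0.0
```

servo_tool --rows '[[[0,0,0],[0,0,0.145],8.5],[[0,0,0],[0,0,0.145],8.5],[[-3,3.5,0],[0,0,0],8.5],[[-3,3.5,0],[0,0,0],8.5],[[-3,3.5,0],[0,0,0],8.5],[[-3.5,3,0],[0,0,0],8.5],[[-4,2.5,0],[0,0,0],8.5],[[-4,2.5,0],[0,0,0],8.5]]'

```text
clock: 1.75
tool_pos: [0.3207, 0.428, 0.2309]
tool_rot: [-3.141, 0.001, 1.451]
contact_force: [0.8, 0.6, 0.4]
finger_gap: 0.085
grip_force: 0.0
```

servo_tool --rows '[[[-4,2.5,0],[0,0,0],8.5],[[-4,2.5,0],[0,0,0],8.5],[[-4,2.5,0],[0,0,0],8.5],[[-4,2.5,0],[0,0,0],8.5],[[-4,2,0],[0,0,0],8.5],[[-4,2,0],[0,0,0],8.5],[[-4,2,0],[0,0,0],8.5],[[-4,2,0],[0,0,0],8.5]]'

```text
clock: 2.55
tool_pos: [0.4606, 0.0888, 0.2312]
tool_rot: [3.141, -0.0, 1.451]
contact_force: [1.2, 1.2, -0.5]
finger_gap: 0.085
grip_force: 0.0
```

servo_tool --rows '[[[-4,1.1,1],[0,0,0],8.5],[[-4,1.1,1],[0,0,0],8.5],[[-4,1.1,1],[0,0,0],8.5],[[-4,1.1,1],[0,0,0],8.5],[[-4,1.1,1],[0,0,0],8.5],[[-4,1.2,1],[0,0,0],8.5],[[0,0,1],[0,0,0],8.5],[[0,0,0],[0,0,0],8.5]]'

```text
clock: 3.35
tool_pos: [0.4967, -0.1558, 0.1592]
tool_rot: [-3.137, -0.001, 1.448]
contact_force: [-0.7, 0.1, 0.6]
finger_gap: 0.0855
grip_force: 0.0
```

```bash
python3 - <<'E'
from h import *
f,K,E,c=cam("wrist"); o=bot.get_obs(); print(o["tool_pos"],o["tool_rot"],o["joints"][5])
cv2.imwrite("pics/w1.png",f); np.savez("w1.npz",f=f,K=K,E=E)
h=cv2.cvtColor(f,cv2.COLOR_BGR2HSV)
print("expected bar top px",proj(K,E,[.498,-.155,.058]))
E
```

```text
[ 0.49705869 -0.15509806  0.1600084 ] [-3.13850630e+00 -1.24269942e-03  1.44981413e+00] -0.2299103735301017
expected bar top px [320.05818522 236.90033903]
```

View pics/w1.png

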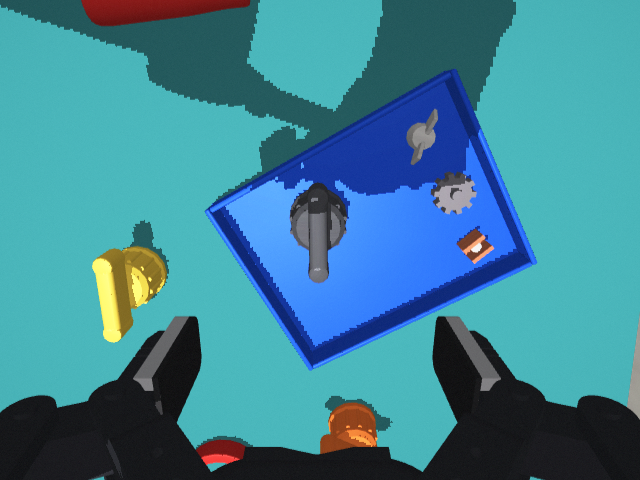

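The wrist view shows the dark nut in the tray, with the bar's top face running from (318,184) to (319,281). That puts its centre at (318.5,232), where I expected (320,237), and the bar lines up with the tool. The other parts are clear of the fingers. I'll go down 5 cm and look from close by.

servo_tool --rows '[[[0.2,0,2],[0,0,0],8.5],[[0,0,2],[0,0,0],8.5],[[0,0,1],[0,0,0],8.5],[[0,0,0],[0,0,0],8.5],[[0,0,0],[0,0,0],8.5]]'

```text
clock: 3.9
tool_pos: [0.4989, -0.153, 0.112]
tool_rot: [3.141, 0.0, 1.452]
contact_force: [-0.2, -0.6, 0.9]
finger_gap: 0.085
grip_force: 0.0
```

```bash
python3 - <<'E'
from h import *
f,K,E,c=cam("wrist"); o=bot.get_obs(); print(o["tool_pos"],o["tool_rot"])
np.savez("w2.npz",f=f,K=K,E=E)
print("expected",proj(K,E,[.498,-.155,.058]))
cv2.imwrite("pics/w2.png",cv2.resize(f[120:320,220:420],None,fx=3,fy=3,interpolation=2))
E
```

```text
[ 0.49935263 -0.15341854  0.11243451] [3.13988571e+00 3.33692929e-04 1.45163750e+00]
expected [316.22444993 269.95529038]
```

View pics/w2.png

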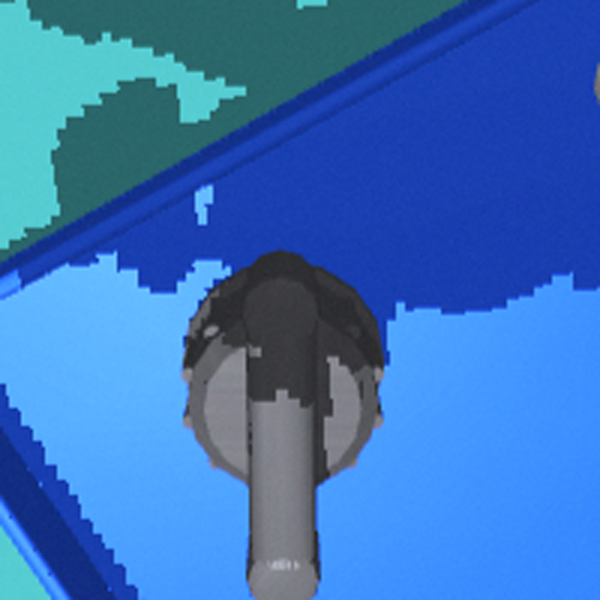

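```bash
python3 - <<'E'
from h import *
a=np.load("w1.npz");b=np.load("w2.npz")
e1=((318,184.5),(319,281));e2=((314.2,212),(314.3,319.3))
for w,e in((a,e1),(b,e2)):
    p=[plane(w["K"],w["E"],*q,.058) for q in e];print(p,np.linalg.norm(p[1]-p[0]),(p[0]+p[1])/2)
print(cross(ray(a["K"],a["E"],318.5,232),ray(b["K"],b["E"],314.3,266)))
p=plane(b["K"],b["E"],314.3,266,.058)-bot.get_obs()["tool_pos"]
M=R.from_euler("xyz",bot.get_obs()["tool_rot"]).as_matrix();print(M.T@p)
E
```

```text
[array([ 0.50072013, -0.12183529,  0.058     ]), array([ 0.49371969, -0.18492993,  0.058     ])] 0.06348180420144621 [ 0.49721991 -0.15338261  0.058     ]
[array([ 0.50068136, -0.12393571,  0.058     ]), array([ 0.4935344 , -0.18366351,  0.058     ])] 0.06015386961693352 [ 0.49710788 -0.15379961  0.058     ]
(array([ 0.49781586, -0.14845029,  0.06854966]), np.float64(2.6031423222241722e-05))
[ 0.00050788 -0.00225068  0.05443058]
```

The bar centre is at (0.497,-0.1537), so the tool needs dy -0.2 cm. I'll go down 7.2 cm, leaving the fingertips 4 mm above the hub, and close.

servo_tool --rows '[[[0,-0.2,2],[0,0,0],8.5],[[0,0,2],[0,0,0],8.5],[[0,0,2],[0,0,0],8.5],[[0,0,1.2],[0,0,0],8.5],[[0,0,0],[0,0,0],4],[[0,0,0],[0,0,0],2],[[0,0,0],[0,0,0],0],[[0,0,0],[0,0,0],0]]'

```text
clock: 4.75
tool_pos: [0.4976, -0.1539, 0.0405]
tool_rot: [3.139, 0.001, 1.451]
contact_force: [0.7, -0.3, -0.8]
finger_gap: 0.0278
grip_force: 0.0
```

servo_tool --rows '[[[0,0,0],[0,0,0],0],[[0,0,0],[0,0,0],0],[[0,0,0],[0,0,0],0]]'

```text
clock: 5.05
tool_pos: [0.4974, -0.1538, 0.0403]
tool_rot: [3.14, 0.0, 1.451]
contact_force: [-1.1, 0.6, 6.7]
finger_gap: 0.0103
grip_force: 61.7
```

servo_tool --rows '[[[0,0,-1],[0,0,0],0],[[0,0,-2],[0,0,0],0],[[0,0,-2],[0,0,0],0],[[0,0,-2],[0,0,0],0],[[0,0,-2],[0,0,0],0],[[0,0,-2],[0,0,0],0],[[0,0,-2],[0,0,0],0],[[0,0,0],[0,0,0],0]]'

```text
clock: 5.85
tool_pos: [0.4983, -0.1541, 0.1724]
tool_rot: [3.136, 0.001, 1.451]
contact_force: [1.0, 0.1, -1.6]
finger_gap: 0.0109
grip_force: 60.8
```

servo_tool --rows '[[[3,0.4,0],[0,0,0],0],[[4,0.6,0],[0,0,0],0],[[4,0.6,0],[0,0,0],0],[[4,0.6,0],[0,0,0],0],[[4,0.6,0],[0,0,0],0],[[4,0.6,0],[0,0,0],0],[[4,0.6,0],[0,0,0],0],[[3,0.4,0],[0,0,0],0]]'

```text
clock: 6.65
tool_pos: [0.5754, 0.1413, 0.1675]
tool_rot: [-3.139, 0.0, 1.452]
contact_force: [-0.9, -0.8, -1.5]
finger_gap: 0.0102
grip_force: 60.7
```

servo_tool --rows '[[[2,0.3,0],[0,0,0],0],[[0.8,0,0],[0,0,0],0],[[0,0,0],[0,0,0.1],0],[[0,0,0],[0,0,0.1],0],[[0,0,0],[0,0,0.1],0],[[0,0,0],[0,0,0],0],[[0,0,0],[0,0,0],0]]'

```text
clock: 7.35
tool_pos: [0.5818, 0.1658, 0.1685]
tool_rot: [-3.14, 0.001, 1.153]
contact_force: [0.1, -0.6, -2.2]
finger_gap: 0.01
grip_force: 60.7
```

```bash
python3 - <<'E'
from h import *
o=bot.get_obs(); print({k:np.round(o[k],3) for k in("tool_pos","tool_rot","joints","contact_force","ft_torque","finger_gap")})
ims=[]
for n in("scene","top","wrist"):
    f,K,E,c=cam(n); np.savez(n+"3.npz",f=f,K=K,E=E); print(n,proj(K,E,[.583,.166,.088]),proj(K,E,o["tool_pos"]))
s=np.load("scene3.npz")["f"];t=np.load("top3.npz")["f"];w=np.load("wrist3.npz")["f"]
g=lambda f,u,v,W,H,k:cv2.resize(f[v-H:v+H,u-W:u+W],None,fx=k,fy=k,interpolation=2)
cv2.imwrite("pics/c3.png",np.vstack([np.hstack([g(s,455,190,50,40,4),g(t,200,188,50,40,4)]),cv2.resize(w[80:340,100:500],(800,520))[:280]]))
E
```

```text
{'tool_pos': array([0.582, 0.166, 0.168]), 'tool_rot': array([-3.140e+00,  1.000e-03,  1.153e+00]), 'joints': array([ 0.237,  0.18 ,  1.824, -0.   ,  1.138,  0.655]), 'contact_force': array([ 0.09 , -0.594, -2.199]), 'ft_torque': array([-0.021, -0.035, -0.026]), 'finger_gap': np.float64(0.01)}
scene [455.2032696  211.32738237] [465.2132661  176.50542545]
top [199.69492038 187.77874327] [187.72993552 178.73148405]
wrist [318.67971196 248.08960736] [317.06453896 317.57600296]
```

View pics/c3.png

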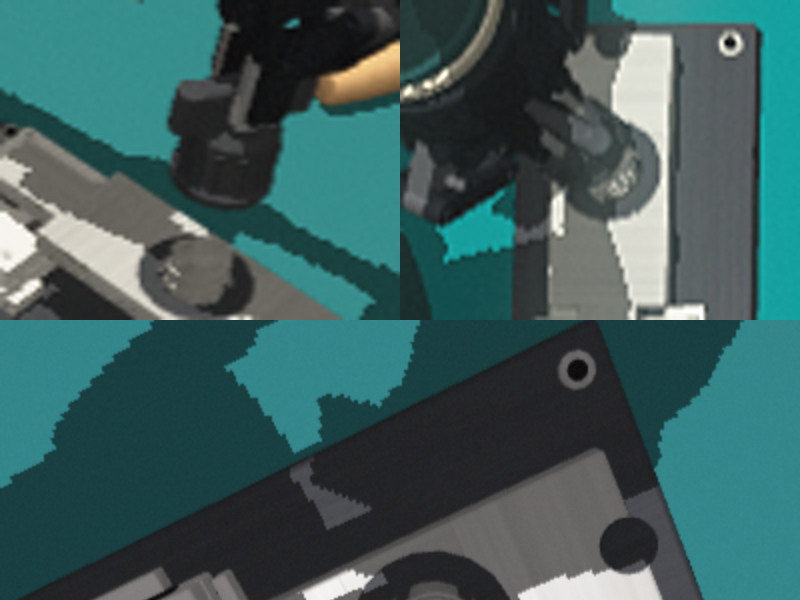

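The nut hangs upright in the grip over the strap; in the scene crop its flange underside runs from x=172 to 277, bottom at y=207. I'll hold the flange's outline against its prediction, and check the stud in the lower part of the wrist picture.

```bash
python3 - <<'E'
from h import *
s=np.load("scene3.npz")
a=np.linspace(0,6.28,90);c=np.array([.582,.166,.1325])
P=np.array([proj(s["K"],s["E"],c+[.0215*np.cos(x),.0215*np.sin(x),0]) for x in a]); P=(P-[405,150])*4
print("pred flange crop L,R,bottom",P[:,0].min(),P[:,0].max(),P[:,1].max())
w=np.load("wrist3.npz");f=w["f"]
for p in ([.583,.166,.088],[.583,.166,.067]):print((proj(w["K"],w["E"],p)-[230,170])*4)
cv2.imwrite("pics/c4.png",cv2.resize(f[170:320,230:410],None,fx=4,fy=4,interpolation=2))
E
```

```text
pred flange crop L,R,bottom 169.77398890991662 273.99844453529727 206.6895519423581
[354.71884782 312.35842943]
[354.12286985 267.89889842]
```

View pics/c4.png

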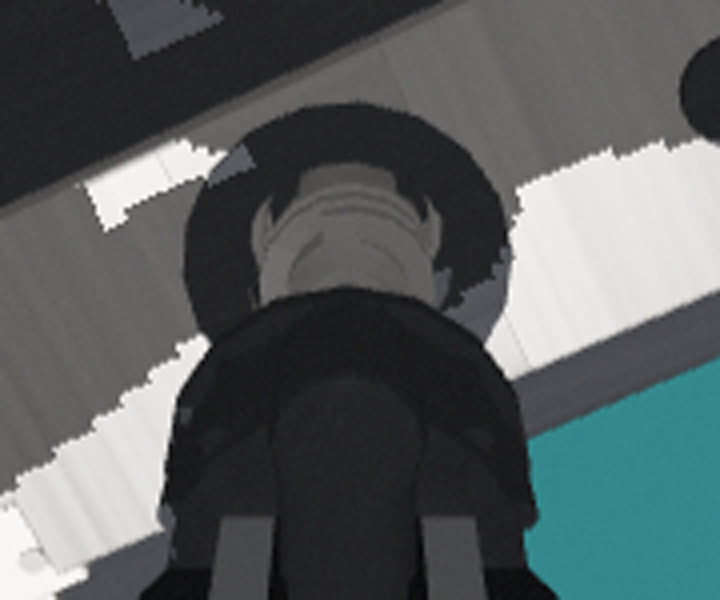

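The held nut fits its prediction within 1 mm. In the wrist picture the stud's centre line (x≈347) matches the bar's (x≈348). I'll go down to just above the stud, then proceed by feel.

servo_tool --rows '[[[0.05,0,1],[0,0,0],0],[[0,0,1],[0,0,0],0],[[0,0,1],[0,0,0],0],[[0,0,1],[0,0,0],0],[[0,0,0.3],[0,0,0],0],[[0,0,0],[0,0,0],0]]'

```text
clock: 8.1
tool_pos: [0.5819, 0.1668, 0.1249]
tool_rot: [-3.14, 0.001, 1.151]
contact_force: [0.3, 0.0, -2.2]
finger_gap: 0.0104
grip_force: 60.7
```

servo_tool --rows '[[[0,0,0.2],[0,0,0],0],[[0,0,0.2],[0,0,0],0],[[0,0,0.2],[0,0,0],0],[[0,0,0],[0,0,0],0]]'

```text
clock: 8.5
tool_pos: [0.5826, 0.167, 0.1202]
tool_rot: [-3.142, 0.0, 1.151]
contact_force: [-0.9, 0.0, -1.7]
finger_gap: 0.0108
grip_force: 60.7
```

servo_tool --rows '[[[0,0,0.1],[0,0,0],0],[[0,0,0.1],[0,0,0],0],[[0,0,0.1],[0,0,0],0],[[0,0,0],[0,0,0],0]]'

```text
clock: 8.9
tool_pos: [0.5828, 0.1672, 0.1174]
tool_rot: [3.141, -0.0, 1.151]
contact_force: [1.7, -0.0, -1.8]
finger_gap: 0.0108
grip_force: 60.8
```

servo_tool --rows '[[[0,0,0.1],[0,0,0],0],[[0,0,0.1],[0,0,0],0],[[0,0,0],[0,0,0],0]]'

```text
clock: 9.2
tool_pos: [0.583, 0.1675, 0.1153]
tool_rot: [3.141, -0.001, 1.151]
contact_force: [1.9, 1.5, -1.6]
finger_gap: 0.0105
grip_force: 60.7
```

servo_tool --rows '[[[0,0,0.1],[0,0,0],0],[[0,0,0.05],[0,0,0],0],[[0,0,0],[0,0,0],0]]'

```text
clock: 9.5
tool_pos: [0.583, 0.1674, 0.1139]
tool_rot: [3.141, -0.001, 1.151]
contact_force: [1.8, 3.8, -0.6]
finger_gap: 0.0106
grip_force: 60.7
```

servo_tool --rows '[[[0,0,0.1],[0,0,0],0],[[0,0,0.05],[0,0,0],0],[[0,0,0],[0,0,0],0]]'

```text
clock: 9.8
tool_pos: [0.583, 0.1673, 0.1125]
tool_rot: [3.141, -0.001, 1.151]
contact_force: [2.1, 4.4, -0.1]
finger_gap: 0.0104
grip_force: 60.8
```

servo_tool --rows '[[[0.1,0,0],[0,0,0],0],[[0,0,0],[0,0,0],0]]'

```text
clock: 10.0
tool_pos: [0.5827, 0.1677, 0.112]
tool_rot: [-3.141, 0.001, 1.151]
contact_force: [1.5, 3.2, -0.8]
finger_gap: 0.0103
grip_force: 60.8
```

servo_tool --rows '[[[0,0,0.1],[0,0,0],0],[[0,0,0.05],[0,0,0],0],[[0,0,0],[0,0,0],0]]'

```text
clock: 10.3
tool_pos: [0.5827, 0.1677, 0.1104]
tool_rot: [-3.141, 0.001, 1.151]
contact_force: [1.4, 2.3, -2.4]
finger_gap: 0.0106
grip_force: 60.7
```

servo_tool --rows '[[[0.05,0,0.1],[0,0,0],0],[[0,0,0.05],[0,0,0],0],[[0,0,0],[0,0,0],0]]'

```text
clock: 10.6
tool_pos: [0.5827, 0.168, 0.1088]
tool_rot: [-3.141, 0.001, 1.151]
contact_force: [0.1, 0.7, -2.3]
finger_gap: 0.0105
grip_force: 60.7
```

servo_tool --rows '[[[0,0,0.1],[0,0,0],0],[[0,0,0],[0,0,0],0],[[0,0,0],[0,0,0],0]]'

```text
clock: 10.9
tool_pos: [0.5831, 0.1682, 0.1082]
tool_rot: [-3.141, 0.0, 1.151]
contact_force: [0.8, 0.1, -2.4]
finger_gap: 0.0106
grip_force: 60.7
```

servo_tool --rows '[[[0,0,0.07],[0,0,0],0],[[0,0,0],[0,0,0],0],[[0,0,0],[0,0,0],0]]'

```text
clock: 11.2
tool_pos: [0.5836, 0.1684, 0.108]
tool_rot: [3.141, -0.0, 1.151]
contact_force: [0.3, 0.1, -0.2]
finger_gap: 0.0102
grip_force: 61.1
```

servo_tool --rows '[[[0,0,0.07],[0,0,0],0],[[0,0,0],[0,0,0],0],[[0,0,0],[0,0,0],0]]'

```text
clock: 11.5
tool_pos: [0.5838, 0.1685, 0.1078]
tool_rot: [3.141, -0.001, 1.151]
contact_force: [-1.0, -0.1, 5.8]
finger_gap: 0.0105
grip_force: 61.7
```

Contact: +8 N at TCP z=0.1078, so the nut's underside sits about 53.5 mm above the stud's origin, square and with no side force. Now I'll turn backward and rise with the ramp.

servo_tool --rows '[[[0,0,-0.025],[0,0,-0.1],0],[[0,0,-0.025],[0,0,-0.1],0],[[0,0,-0.025],[0,0,-0.1],0],[[0,0,-0.025],[0,0,-0.1],0]]'

```text
clock: 11.9
tool_pos: [0.5841, 0.1687, 0.1088]
tool_rot: [3.14, -0.001, 1.555]
contact_force: [-0.8, 0.3, 4.2]
finger_gap: 0.0108
grip_force: 61.6
```

```bash
cat > st.py <<'E'
from h import *
o=bot.get_obs(); print({k:np.round(o[k],4).tolist() for k in("clock","tool_pos","tool_rot","contact_force","ft_torque","finger_gap")},"j6",round(o["joints"][5],3))
E
python3 st.py
```

```text
{'clock': 11.9, 'tool_pos': [0.5841, 0.1687, 0.1088], 'tool_rot': [3.1398, -0.0008, 1.5547], 'contact_force': [-0.7955, 0.3225, 4.2351], 'ft_torque': [0.097, 0.1223, -0.0384], 'finger_gap': 0.0108} j6 0.256
```

servo_tool --rows '[[[0,0,-0.025],[0,0,-0.1],0],[[0,0,-0.025],[0,0,-0.1],0],[[0,0,-0.025],[0,0,-0.1],0],[[0,0,-0.025],[0,0,-0.1],0],[[0,0,-0.025],[0,0,-0.1],0],[[0,0,-0.025],[0,0,-0.1],0]]'

```text
clock: 12.5
tool_pos: [0.5838, 0.1691, 0.1103]
tool_rot: [3.14, -0.001, 2.154]
contact_force: [-0.8, 1.5, 4.7]
finger_gap: 0.0104
grip_force: 61.7
```

servo_tool --rows '[[[0,0,-0.025],[0,0,-0.1],0],[[0,0,-0.025],[0,0,-0.1],0],[[0,0,-0.025],[0,0,-0.1],0],[[0,0,-0.025],[0,0,-0.1],0]]'

```text
clock: 12.9
tool_pos: [0.5834, 0.1693, 0.1113]
tool_rot: [3.14, -0.001, 2.554]
contact_force: [-2.7, 1.7, 6.5]
finger_gap: 0.0108
grip_force: 61.8
```

servo_tool --rows '[[[0,0,-0.025],[0,0,-0.1],0],[[0,0,-0.025],[0,0,-0.1],0],[[0,0,-0.025],[0,0,-0.1],0],[[0,0,-0.025],[0,0,-0.1],0]]'

```text
clock: 13.3
tool_pos: [0.5831, 0.1693, 0.1123]
tool_rot: [3.14, -0.001, 2.954]
contact_force: [-2.9, 1.1, 7.1]
finger_gap: 0.0105
grip_force: 61.9
```

servo_tool --rows '[[[0,0,-0.025],[0,0,-0.1],0],[[0,0,-0.025],[0,0,-0.1],0],[[0,0,-0.025],[0,0,-0.1],0]]'

```text
clock: 13.6
tool_pos: [0.5829, 0.1691, 0.1131]
tool_rot: [3.14, -0.001, -3.029]
contact_force: [-2.8, 2.2, 6.9]
finger_gap: 0.0105
grip_force: 62.0
```

servo_tool --rows '[[[0,0,-0.025],[0,0,-0.1],0],[[0,0,-0.025],[0,0,-0.1],0]]'

```text
clock: 13.8
tool_pos: [0.5828, 0.169, 0.1136]
tool_rot: [3.14, -0.0, -2.829]
contact_force: [-2.8, 0.7, 7.5]
finger_gap: 0.0107
grip_force: 62.0
```

servo_tool --rows '[[[0,0,-0.025],[0,0,-0.1],0],[[0,0,-0.02],[0,0,-0.08],0]]'

```text
clock: 14.0
tool_pos: [0.5827, 0.169, 0.1141]
tool_rot: [3.14, -0.001, -2.649]
contact_force: [-2.9, 0.9, 7.5]
finger_gap: 0.0104
grip_force: 62.1
```

servo_tool --rows '[[[0,0,-0.02],[0,0,-0.08],0],[[0,0,0],[0,0,0],0]]'

```text
clock: 14.2
tool_pos: [0.5831, 0.1688, 0.1142]
tool_rot: [3.141, 0.0, -2.571]
contact_force: [-2.4, 0.9, 6.9]
finger_gap: 0.01
grip_force: 61.9
```

servo_tool --rows '[[[0,0,-0.015],[0,0,-0.06],0],[[0,0,0],[0,0,0],0]]'

```text
clock: 14.4
tool_pos: [0.5831, 0.1687, 0.1142]
tool_rot: [3.141, 0.0, -2.511]
contact_force: [-2.3, 0.6, 6.3]
finger_gap: 0.0106
grip_force: 61.8
```

servo_tool --rows '[[[0,0,-0.015],[0,0,-0.06],0],[[0,0,0],[0,0,0],0]]'

```text
clock: 14.6
tool_pos: [0.5832, 0.1686, 0.1142]
tool_rot: [3.141, 0.0, -2.451]
contact_force: [-0.8, 0.2, 5.0]
finger_gap: 0.0103
grip_force: 61.7
```

servo_tool --rows '[[[0,0,-0.015],[0,0,-0.06],0],[[0,0,0],[0,0,0],0]]'

```text
clock: 14.8
tool_pos: [0.5833, 0.1685, 0.1142]
tool_rot: [-3.142, 0.0, -2.392]
contact_force: [-1.1, 0.3, 4.7]
finger_gap: 0.0106
grip_force: 61.6
```

servo_tool --rows '[[[0,0,0],[0,0,-0.06],0],[[0,0,0],[0,0,0],0]]'

```text
clock: 15.0
tool_pos: [0.5836, 0.1683, 0.114]
tool_rot: [-3.141, 0.0, -2.333]
contact_force: [0.0, 0.3, 4.0]
finger_gap: 0.0105
grip_force: 61.5
```

servo_tool --rows '[[[0,0,0],[0,0,-0.06],0],[[0,0,0],[0,0,0],0]]'

```text
clock: 15.2
tool_pos: [0.5834, 0.1683, 0.1137]
tool_rot: [-3.141, -0.0, -2.274]
contact_force: [-1.0, 0.3, 3.2]
finger_gap: 0.0107
grip_force: 61.4
```

servo_tool --rows '[[[0,0,0],[0,0,-0.06],0],[[0,0,0],[0,0,0],0]]'

```text
clock: 15.4
tool_pos: [0.5827, 0.1683, 0.1128]
tool_rot: [3.141, -0.001, -2.214]
contact_force: [0.2, -0.4, -1.3]
finger_gap: 0.0107
grip_force: 60.8
```

The support is falling away, which is the drop. I'll turn a little past it and go down gently.

servo_tool --rows '[[[0,0,0],[0,0,-0.06],0],[[0,0,0.05],[0,0,-0.04],0],[[0,0,0],[0,0,0],0]]'

```text
clock: 15.7
tool_pos: [0.5823, 0.1682, 0.1119]
tool_rot: [3.14, -0.002, -2.115]
contact_force: [-0.6, 0.3, -1.7]
finger_gap: 0.0107
grip_force: 60.7
```

servo_tool --rows '[[[0,0,0.1],[0,0,0],0],[[0,0,0.05],[0,0,0],0],[[0,0,0],[0,0,0],0]]'

```text
clock: 16.0
tool_pos: [0.583, 0.1683, 0.1113]
tool_rot: [3.141, -0.0, -2.113]
contact_force: [-0.5, -0.7, -1.6]
finger_gap: 0.0105
grip_force: 60.7
```

servo_tool --rows '[[[0,0,0.1],[0,0,0],0],[[0,0,0],[0,0,0],0]]'

```text
clock: 16.2
tool_pos: [0.5831, 0.1683, 0.1106]
tool_rot: [3.141, -0.0, -2.113]
contact_force: [0.5, -0.4, -2.3]
finger_gap: 0.0102
grip_force: 60.7
```

servo_tool --rows '[[[0,0,0.1],[0,0,0],0],[[0,0,0.1],[0,0,0],0],[[0,0,0],[0,0,0],0],[[0,0,0],[0,0,0],0]]'

```text
clock: 16.6
tool_pos: [0.5833, 0.1684, 0.1087]
tool_rot: [3.142, -0.0, -2.112]
contact_force: [-0.5, -0.1, -2.4]
finger_gap: 0.011
grip_force: 60.7
```

servo_tool --rows '[[[0,0,0.1],[0,0,0],0],[[0,0,0],[0,0,0],0],[[0,0,0],[0,0,0],0]]'

```text
clock: 16.9
tool_pos: [0.5833, 0.1683, 0.1079]
tool_rot: [-3.141, 0.0, -2.112]
contact_force: [-0.7, 0.3, -1.1]
finger_gap: 0.0105
grip_force: 60.9
```

servo_tool --rows '[[[0,0,0.06],[0,0,0],0],[[0,0,0],[0,0,0],0],[[0,0,0],[0,0,0],0]]'

```text
clock: 17.2
tool_pos: [0.5835, 0.1684, 0.1077]
tool_rot: [-3.141, 0.0, -2.112]
contact_force: [-1.1, -1.2, 3.7]
finger_gap: 0.0105
grip_force: 61.5
```

The nut has dropped 6.5 mm and rests square. Now I'll run it forward, geared at 16 mm per turn.

servo_tool --rows '[[[0,0,0.02],[0,0,0.1],0],[[0,0,0.025],[0,0,0.1],0],[[0,0,0.025],[0,0,0.1],0],[[0,0,0.025],[0,0,0.1],0]]'

```text
clock: 17.6
tool_pos: [0.5836, 0.1681, 0.1067]
tool_rot: [-3.141, 0.0, -2.516]
contact_force: [-1.4, -1.9, 4.0]
finger_gap: 0.0105
grip_force: 61.4
```

servo_tool --rows '[[[0,0,0.025],[0,0,0.1],0],[[0,0,0.025],[0,0,0.1],0],[[0,0,0.025],[0,0,0.1],0],[[0,0,0.025],[0,0,0.1],0],[[0,0,0.025],[0,0,0.1],0],[[0,0,0.025],[0,0,0.1],0]]'

```text
clock: 18.2
tool_pos: [0.5835, 0.168, 0.1052]
tool_rot: [-3.141, 0.0, -3.116]
contact_force: [-1.2, -1.8, 2.9]
finger_gap: 0.0104
grip_force: 61.4
```

```bash
python3 st.py
```

```text
{'clock': 18.2, 'tool_pos': [0.5835, 0.168, 0.1052], 'tool_rot': [-3.141, 0.0005, -3.1163], 'contact_force': [-1.1911, -1.793, 2.8772], 'ft_torque': [-0.4217, 0.3714, 0.0439], 'finger_gap': 0.0104} j6 -1.356
```

servo_tool --rows '[[[0,0,0.025],[0,0,0.1],0],[[0,0,0.025],[0,0,0.1],0],[[0,0,0.025],[0,0,0.1],0],[[0,0,0.025],[0,0,0.1],0],[[0,0,0.025],[0,0,0.1],0],[[0,0,0.025],[0,0,0.1],0],[[0,0,0.025],[0,0,0.1],0],[[0,0,0.025],[0,0,0.1],0]]'

```text
clock: 19.0
tool_pos: [0.5836, 0.1685, 0.1031]
tool_rot: [3.141, 0.0, 2.367]
contact_force: [-0.6, -1.0, 2.7]
finger_gap: 0.0105
grip_force: 61.4
```

servo_tool --rows '[[[0,0,0.025],[0,0,0.1],0],[[0,0,0.025],[0,0,0.1],0],[[0,0,0.025],[0,0,0.1],0],[[0,0,0.025],[0,0,0.1],0],[[0,0,0.025],[0,0,0.1],0]]'

```text
clock: 19.5
tool_pos: [0.5838, 0.1688, 0.1019]
tool_rot: [3.14, -0.0, 1.867]
contact_force: [-0.4, 1.1, 1.6]
finger_gap: 0.0102
grip_force: 61.2
```

```bash
python3 st.py
```

```text
{'clock': 19.5, 'tool_pos': [0.5838, 0.1688, 0.1019], 'tool_rot': [3.1401, -0.0004, 1.8666], 'contact_force': [-0.3905, 1.1064, 1.6354], 'ft_torque': [0.0398, 0.1683, -0.0232], 'finger_gap': 0.0102} j6 -0.056
```

servo_tool --rows '[[[0,0,0.025],[0,0,0.1],0],[[0,0,0.025],[0,0,0.1],0],[[0,0,0.025],[0,0,0.1],0],[[0,0,0.025],[0,0,0.1],0],[[0,0,0.025],[0,0,0.1],0],[[0,0,0.025],[0,0,0.1],0]]'

```text
clock: 20.1
tool_pos: [0.5842, 0.1688, 0.1005]
tool_rot: [3.14, -0.001, 1.267]
contact_force: [0.2, 1.2, 1.5]
finger_gap: 0.0107
grip_force: 61.2
```

```bash
python3 st.py
```

```text
{'clock': 20.1, 'tool_pos': [0.5842, 0.1688, 0.1005], 'tool_rot': [3.1399, -0.0014, 1.2666], 'contact_force': [0.1967, 1.2012, 1.5425], 'ft_torque': [0.0057, -0.0182, -0.0069], 'finger_gap': 0.0107} j6 0.544
```

servo_tool --rows '[[[0,0,0.025],[0,0,0.1],0],[[0,0,0.025],[0,0,0.1],0],[[0,0,0.025],[0,0,0.1],0],[[0,0,0.025],[0,0,0.1],0]]'

```text
clock: 20.5
tool_pos: [0.5844, 0.1688, 0.0996]
tool_rot: [3.14, -0.002, 0.867]
contact_force: [0.1, 0.0, 2.7]
finger_gap: 0.0106
grip_force: 61.3
```

```bash
python3 st.py
```

```text
{'clock': 20.5, 'tool_pos': [0.5844, 0.1688, 0.0996], 'tool_rot': [3.1403, -0.0022, 0.8667], 'contact_force': [0.0835, 0.0128, 2.6771], 'ft_torque': [-0.0264, -0.0116, 0.0083], 'finger_gap': 0.0106} j6 0.944
```

servo_tool --rows '[[[0,0,0.025],[0,0,0.1],0],[[0,0,0.025],[0,0,0.1],0],[[0,0,0.025],[0,0,0.1],0],[[0,0,0.025],[0,0,0.1],0]]'

```text
clock: 20.9
tool_pos: [0.5844, 0.1688, 0.0987]
tool_rot: [3.141, -0.003, 0.467]
contact_force: [0.5, -0.2, 2.3]
finger_gap: 0.0102
grip_force: 61.3
```

```bash
python3 st.py
```

```text
{'clock': 20.9, 'tool_pos': [0.5844, 0.1688, 0.0987], 'tool_rot': [3.1413, -0.0026, 0.4667], 'contact_force': [0.5089, -0.2258, 2.2675], 'ft_torque': [0.021, 0.0289, 0.053], 'finger_gap': 0.0102} j6 1.344
```

servo_tool --rows '[[[0,0,0.025],[0,0,0.1],0],[[0,0,0.025],[0,0,0.1],0],[[0,0,0],[0,0,0],0]]'

```text
clock: 21.2
tool_pos: [0.5844, 0.1688, 0.0984]
tool_rot: [-3.141, -0.003, 0.27]
contact_force: [0.4, 1.3, 3.3]
finger_gap: 0.0103
grip_force: 61.5
```

```bash
python3 st.py
```

```text
{'clock': 21.2, 'tool_pos': [0.5844, 0.1688, 0.0984], 'tool_rot': [-3.1414, -0.0027, 0.2704], 'contact_force': [0.3772, 1.27, 3.3469], 'ft_torque': [0.0452, 0.0257, -0.0179], 'finger_gap': 0.0103} j6 1.54
```

servo_tool --rows '[[[0,0,0.02],[0,0,0.08],0],[[0,0,0.02],[0,0,0.08],0]]'

```text
clock: 21.4
tool_pos: [0.5846, 0.1688, 0.0983]
tool_rot: [-3.141, -0.003, 0.11]
contact_force: [0.5, -0.4, 6.7]
finger_gap: 0.0105
grip_force: 61.8
```

```bash
python3 st.py
```

```text
{'clock': 21.4, 'tool_pos': [0.5846, 0.1688, 0.0983], 'tool_rot': [-3.1411, -0.0029, 0.1104], 'contact_force': [0.4775, -0.4263, 6.6516], 'ft_torque': [-0.0268, 0.1345, 0.0452], 'finger_gap': 0.0105} j6 1.7
```

servo_tool --rows '[[[0,0,0.02],[0,0,0.08],0],[[0,0,0.02],[0,0,0.08],0]]'

```text
clock: 21.6
tool_pos: [0.5848, 0.1688, 0.0983]
tool_rot: [-3.141, -0.003, -0.049]
contact_force: [-0.6, -0.8, 7.9]
finger_gap: 0.0106
grip_force: 62.0
```

```bash
python3 st.py
```

```text
{'clock': 21.6, 'tool_pos': [0.5848, 0.1688, 0.0983], 'tool_rot': [-3.1406, -0.0032, -0.0495], 'contact_force': [-0.598, -0.8399, 7.8646], 'ft_torque': [-0.1914, 0.1955, 0.0504], 'finger_gap': 0.0106} j6 1.86
```

The strap has met the breaker (z stopped at 0.0983 as the force rises). Now I'll only turn, watching the torque.

servo_tool --rows '[[[0,0,0],[0,0,0.08],0],[[0,0,0],[0,0,0.08],0]]'

```text
clock: 21.8
tool_pos: [0.5847, 0.1686, 0.0983]
tool_rot: [-3.14, -0.003, -0.209]
contact_force: [-0.0, -1.1, 5.8]
finger_gap: 0.0107
grip_force: 61.9
```

```bash
python3 st.py
```

```text
{'clock': 21.8, 'tool_pos': [0.5847, 0.1686, 0.0983], 'tool_rot': [-3.1405, -0.0029, -0.2094], 'contact_force': [-0.0054, -1.1066, 5.7678], 'ft_torque': [-0.2254, 0.1976, 0.086], 'finger_gap': 0.0107} j6 2.02
```

servo_tool --rows '[[[0,0,0],[0,0,0.07],0],[[0,0,0],[0,0,0.07],0]]'

```text
clock: 22.0
tool_pos: [0.5848, 0.1683, 0.0982]
tool_rot: [-3.14, -0.003, -0.349]
contact_force: [-0.2, -2.2, 5.6]
finger_gap: 0.0107
grip_force: 61.8
```

```bash
python3 st.py
```

```text
{'clock': 22.0, 'tool_pos': [0.5848, 0.1683, 0.0982], 'tool_rot': [-3.1404, -0.0032, -0.3486], 'contact_force': [-0.1791, -2.1643, 5.6306], 'ft_torque': [-0.3682, -0.0165, 0.2223], 'finger_gap': 0.0107} j6 2.16
```

servo_tool --rows '[[[0,0,0],[0,0,0.04],0]]'

```text
clock: 22.1
tool_pos: [0.5848, 0.1682, 0.0981]
tool_rot: [-3.141, -0.003, -0.388]
contact_force: [1.0, -2.8, 6.4]
finger_gap: 0.0104
grip_force: 61.8
```

```bash
python3 st.py
```

```text
{'clock': 22.1, 'tool_pos': [0.5848, 0.1682, 0.0981], 'tool_rot': [-3.1406, -0.0033, -0.3878], 'contact_force': [0.9965, -2.8113, 6.4484], 'ft_torque': [-0.3823, 0.0799, 0.3041], 'finger_gap': 0.0104} j6 2.199
```

servo_tool --rows '[[[0,0,0],[0,0,0.03],0]]'

```text
clock: 22.2
tool_pos: [0.5849, 0.1681, 0.0981]
tool_rot: [-3.141, -0.003, -0.417]
contact_force: [0.3, -2.3, 5.3]
finger_gap: 0.0106
grip_force: 61.8
```

```bash
python3 st.py
```

```text
{'clock': 22.2, 'tool_pos': [0.5849, 0.1681, 0.0981], 'tool_rot': [-3.1406, -0.0034, -0.4169], 'contact_force': [0.3005, -2.2632, 5.2631], 'ft_torque': [-0.4535, -0.0465, 0.3155], 'finger_gap': 0.0106} j6 2.228
```

servo_tool --rows '[[[0,0,0],[0,0,0.02],0],[[0,0,0],[0,0,0],0]]'

```text
clock: 22.4
tool_pos: [0.5848, 0.1681, 0.0981]
tool_rot: [-3.141, -0.003, -0.436]
contact_force: [-0.2, -3.5, 5.3]
finger_gap: 0.0105
grip_force: 61.8
```

```bash
python3 st.py
```

```text
{'clock': 22.4, 'tool_pos': [0.5848, 0.1681, 0.0981], 'tool_rot': [-3.1407, -0.0032, -0.4359], 'contact_force': [-0.1663, -3.4939, 5.2935], 'ft_torque': [-0.4401, -0.0299, 0.2172], 'finger_gap': 0.0105} j6 2.247
```

servo_tool --rows '[[[0,0,0],[0,0,0.03],0]]'

```text
clock: 22.5
tool_pos: [0.5848, 0.168, 0.0981]
tool_rot: [-3.141, -0.003, -0.466]
contact_force: [0.6, -2.8, 5.4]
finger_gap: 0.0101
grip_force: 61.9
```

```bash
cat > st2.py <<'E'
from h import *
for i in range(5):
    o=bot.get_obs(); print(np.round(o["ft_torque"],3),np.round(o["contact_force"],1),round(o["joints"][5],3)); bot.read_camera("top")
E
python3 st2.py
```

```text
[-0.538  0.002  0.342] [ 0.6 -2.8  5.4] 2.277
[-0.52  -0.014  0.23 ] [-0.4 -2.8  6.3] 2.279
[-0.469  0.014  0.177] [ 1.3 -2.8  5.8] 2.277
[-0.53   0.002  0.203] [-0.2 -2.5  6.2] 2.277
[-0.463 -0.012  0.133] [ 0.  -2.6  5.5] 2.277
```

Running torque is 0.34 N m, so the nut is properly tight. Let go and rise.

servo_tool --rows '[[[0,0,-0.05],[0,0,0],0],[[0,0,0],[0,0,0],1.5],[[0,0,0],[0,0,0],3],[[0,0,0],[0,0,0],5],[[0,0,0],[0,0,0],5],[[0,0,0],[0,0,0],5]]'

```text
clock: 23.35
tool_pos: [0.5831, 0.1685, 0.0969]
tool_rot: [3.141, 0.0, -0.469]
contact_force: [0.2, -0.6, -0.5]
finger_gap: 0.0498
grip_force: 0.0
```

servo_tool --rows '[[[0,0,-1],[0,0,0],5],[[0,0,-2],[0,0,0],5],[[0,0,-2],[0,0,0],5],[[0,0,-2],[0,0,0],5],[[0,0,-2],[0,0,0],5],[[0,0,0],[0,0,0],5],[[0,0,0],[0,0,0],5]]'

```text
clock: 24.05
tool_pos: [0.5837, 0.1685, 0.1879]
tool_rot: [-3.14, -0.001, -0.469]
contact_force: [0.1, 0.8, -0.6]
finger_gap: 0.0504
grip_force: 0.0
```

```bash
python3 - <<'E'
from h import *
f,K,E,c=cam("wrist"); s=cam("scene")[0]
cv2.imwrite("pics/end.png",np.hstack([f[60:460,120:520],cv2.resize(s[150:290,360:500],(400,400))]))
E
```

```text
(no output)
```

View pics/end.png

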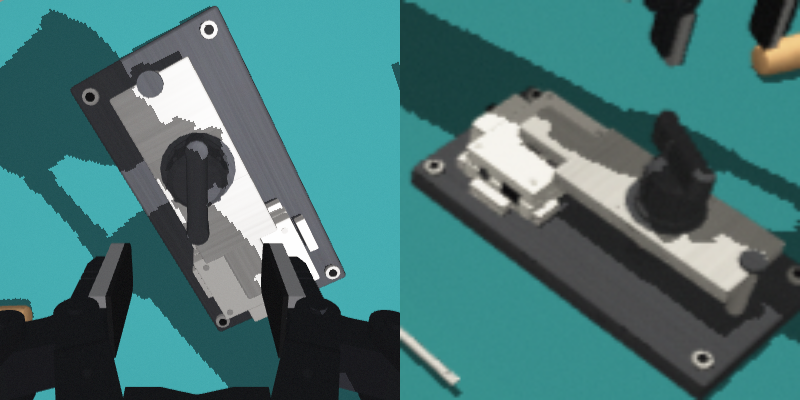

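The nut stands square on the strap at wrist crop (197,170). Its bar is still in line with the tool, so it hasn't turned back. The breaker is in its nest and the fingers are clear, so I'm handing in.

```bash
python3 -c "
from plant import bot
print(bot.hand_in())"
```

```text
the job is handed in; nothing more can be done
None
```

I handed the job in, but it returned no verdict: the nut is on the stud and tightened to about 0.34 N m (last reading while turning), the gripper is clear, and the breaker is in its nest.

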